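# Answer the shape-memory trial by pointing

### The job

Give the answer in this shape-memory test: with the fingertips, from straight above, point first at the wooden cone and then at the wooden arch, each time coming to two or three centimetres above its top without touching it and keeping still there for a good second. Then push the slide bar on the round console all the way to the other end of its track to log the answer, and move clear of it. Travel well above the pieces and do not bring the fingertips down over the other two wooden pieces (that would count as an answer); touch no wooden piece, and leave the mug and the eraser where they are.

Things in the scene. Friction and masses are not known exactly. Their poses are not given: they have to be found in the camera images.
- cone: loose upright light-wood cone, base 62 mm across, 85 mm high, with a blunt 12 mm tip; stands on the grey board. Origin: centre of its underside, z up
- cone_top (a point): the tip of the cone, 85 mm above its underside
- arch: loose light-wood bridge-shaped arch, 80 mm long (its y), 30 mm wide (its x), 60 mm high, with a flat top and a round-topped opening 40 mm wide through it along x; stands on the grey board. Origin: centre of its underside, z up
- arch_top (a point): centre of the arch's flat top, 60 mm above its underside
- roller: one of the other two pieces: loose upright light-wood cylinder, 44 mm across, 70 mm high, on the grey board. Origin: centre of its underside
- block: the other of the other two pieces: loose light-wood square block, 50 x 50 x 45 mm high, on the grey board. Origin: centre of its underside
- board: fixed flat grey board, 230 (x) x 250 (y) x 8 mm thick, lying on the table; the four wooden pieces stand on it in two rows, any piece in any place, at least 100 mm between centres. Origin: centre of its underside
- console: round black game console fixed to the table, 220 mm across, its flat deck 45 mm above the table, with four grey ring-segment pads 3 mm proud. Origin: centre of its underside. A slide bar runs across its middle along the console's y axis
- slider_top (a point): centre of the top of the slide bar, 72 mm above the table. The bar is a white block 56 mm wide (console x), 24 mm thick (console y, the way it slides), 25 mm high, just above the deck. It moves with the bar, and has the console's axes
- slider (a joint): travel of the slide bar in m along the console's +y: 0 at the start end of the track (bar centre 30 mm on the -y side of the console's centre), 0.06 at the other end, a hard stop (30 mm on the +y side). It starts at 0 to 0.012, slides with about 2 N of friction and stays where it is left; it must go to the 0.06 end
- mug: white mug without a handle, 76 mm across, 95 mm high, with pens standing in it up to about 150 mm, loose on the table at the far side. Bystander. Origin: centre of its underside
- eraser: black and grey whiteboard eraser, 50 x 110 x 32 mm high, loose on the table at the far right. Bystander. Origin: centre of its underside
Things that resemble listed ones, but are neither listed nor needed, are in the scene too. Several things have the shape of the console; the one meant has the colours described above. Leave any yellow look-alike of the arch alone.

How it is judged (in metres and radians):
On the way, in this order (a step that is already met when the one before it is completed fails the run):
1. the fingertips dwell just above the cone's tip (horizontal distance between the grasp point and cone_top below 0.025 m and z of the grasp point in the frame of cone_top between 0.02 and 0.075 m), for 1 s.
2. the fingertips dwell just above the top of the arch (horizontal distance between the grasp point and arch_top below 0.025 m and z of the grasp point in the frame of arch_top between 0.02 and 0.075 m), for 1 s.
3. the slide bar is pushed to the other end of its track (value of joint slider above 0.054 m), for 0.2 s.
At the end, for the whole second after the job is handed in: the slide bar is within 6 mm of the far end of its track, all four wooden pieces stand upright within 5 mm of where they were, the mug and eraser are within 10 mm of where they were (value of joint slider above 0.054 m and distance of each of cone, arch, roller, block from where it was at the start of the episode below 0.005 m and angle between each of cone, arch, roller, block's own z axis and vertical below 0.1 rad and distance of each of mug, eraser from where it was at the start of the episode below 0.01 m); the robot touches nothing.
It fails at once if a wooden piece is touched by the robot (contact force between any of cone, arch, roller, block and the fingers above 0.2 N or contact force between any of cone, arch, roller, block and the arm above 0.2 N).
It fails at once if a wooden piece is shifted more than 5 mm (distance of any of cone, arch, roller, block from where it was at the start of the episode above 0.005 m).
It fails at once if the fingertips are lowered over the wooden cylinder or block (within about 25 mm of its top) ((horizontal distance between the grasp point and roller below 0.02 m and z of the grasp point in the frame of roller below 0.115 m) or (horizontal distance between the grasp point and block below 0.02 m and z of the grasp point in the frame of block below 0.09 m)).
It fails at once if the mug or the eraser is moved more than 10 mm (distance of any of mug, eraser from where it was at the start of the episode above 0.01 m).
It also fails if it takes over 51 s, if anything falls off the work surface, if the arm or the gripper's body presses on something with over 40 N, if the wrist force passes 120 N, or if a joint passes its speed limit or range.

### The arm

A 7-joint arm with a two-finger parallel gripper is mounted at the origin on the work surface. World frame = base frame: x ahead of the robot, y to its left, z up, the work surface at z = 0. Lengths are in m, angles in degrees, forces in N, time in s.
With the tool pointing down it reaches from about 0.425 to 0.825 m from the base axis. Payload 3.6 kg.
Tool frame: the origin (TCP) lies midway between the tips of the shut fingers; the grasp point (between the pads) lies robot.tcp_to_grasp behind it (robot.tcp_to_grasp is the distance from the TCP to the grasp point, in m); z points along the fingers, y is the direction in which the jaws open and shut (so a half turn about z gives the same grasp; the last joint's range is limited). The gripper opens to 85 mm and grips with 20 to 120 N. Pads are 22 mm wide; open, the fingers measure 114 mm over their backs; the gripper's body (76 mm by 85 mm) begins 54 mm behind the grasp point. The pads swing forward as they close: fully open they stand 13 mm farther back than shut.
Start: joints at [-72.451, 35.231, -0.722, 81.555, 0.464, 63.22, -2.315], TCP at [0.212, 0.614, 0.231] pointing down, gripper open.
Joint ranges: [-178.69, 178.69], [-17.37, 117.87], [-77.05, 75.6], [15.02, 138.74], [-78.02, 258.01], [0.78, 113.62], [-162.83, 162.83]. Speed limits (degrees/s): [159.86, 159.86, 180, 180, 180, 180, 180].

### API

Orientations are given as [roll, pitch, yaw] about the fixed x, y, z axes, in that order (R = Rz(yaw) Ry(pitch) Rx(roll)).
In Python, from bench import robot gives the robot as it stands. The module is installed in compiled form; this text tells all that it offers.
- The arm moves only by the tool play_rows, never from a script. Its argument "targets" is a list that holds one entry, the list of rows, each a list of 6 numbers: the shift along the tool's x, y, z in cm, then the turn, a rotation vector about the tool's x, y, z in units of 8 degrees (1.0 is 8 degrees). In form: [[[dx, dy, dz, rx, ry, rz], ...]]. A call has 1 to 8 rows; each row is the pose to reach, as a shift and turn from the pose measured when the call began, along the tool's axes at that moment; what a row does not reach only later rows make up. A row lasts 1/10 s, in which the tool goes at most 50 mm and 8.59 degrees, less where a joint would pass 70% of its speed; a pose out of reach is approached as far as the arm can. A call with a gripper value outside its range is refused whole. "gripper" is the opening, from 0 (shut) to 1 (fully open), set as the call begins (left out, the last holds). The fingers move at their own pace and stop on an object; the grip force is fixed at half the most. Time passes only in rows, so rows that repeat a pose let the fingers close. It gives the time, the measured TCP pose, the force and the opening at its end, in the units of the state.
- robot.get_obs(): the state, without advancing time (a new reading comes with each control period).
- robot.snapshot(name): name is "side" or "top" or "wrist"; returns a dict with "pixels" (480x640x3 uint8, red, green, blue), "z_map" (480x640 float32, m along the optical axis (not along the pixel's ray), 0 where there is no reading), "fx", "fy", "cx", "cy" (pixels), "R" (3x3) and "t" (3): a world point X has camera coordinates R X + t. Camera axes: x right, y down, z forward; pixel columns grow to the right and rows downward; lengths in m; the calibration is good to about 2 mm. A picture is of the moment at which its call begins.
- robot.finish_job(): hands the job in, once; it reports no verdict.
Trained networks look in a picture, given as the dict that the camera call returned (one of the last four; its "shot" number tells which), for a name from the list of things; names that differ only in an ending like _2 or _b are one class to them, and where a whole thing is asked for, a point or a joint stands for the part that bears it (a point fixed in the world has none). Each returns a list of dicts, best first, with "conf" (0 to 1); they miss things now and then, are a little off and sometimes report something else, mostly with a low value. They report only what shows in the picture. A call takes as long as a camera call. They do not tell look-alikes from the thing itself.
- robot.recognise(thing, picture): "point" ([x, y, z] in m, in world coordinates, good to about 4 mm: the middle of the surface that is visible of it).
- robot.masks_of(thing, picture): "pixels" (480x640 bool, what is visible of it).
The state is a dict: "time_s": time; "joints": joint angles; "joint_velocities": joint speeds; "tau": joint torques, N m; "tcp_pos": TCP position; "ee_rot": TCP orientation; "wrist_force": force on the tool from outside, world axes, zero at the start; "moment": the same for the moment, N m; "finger_gap": opening from 0.0 (shut) to 1.0 (fully open).
Only numpy, scipy, OpenCV 4.12 (cv2) and the standard library are available. Lean on these libraries where they do the work, as an engineer would, in place of code of your own. Each camera call takes 0.05 s, during which the arm holds its last target. There are 200 camera calls.

## Working session

There is one attempt and no reset: what is moved stays moved. The work goes in short steps, Python scripts to look and compute and a tool call to move; the robot and the scene stay as the last step left them, time stands still between calls to the robot, and variables do not carry over. Pictures are saved under pics/ and viewed, about 8 in all and at most 12, crops included, and the job is handed in when it is done.

Besides the shell and the picture viewer there is one more tool, called after "Call:" as a command line: name --argument value ..., lists and objects as JSON in quotes. play_rows: Moves the arm, as the interface text tells. Its arguments: {"type":"object","properties":{"targets":{"type":"array"},"gripper":{"type":"number"}},"required":["targets"]}

```bash
mkdir -p pics
python3 - <<'E'
from bench import robot
import cv2,numpy as np
o=robot.get_obs(); print(o['time_s'],o['tcp_pos'],o['ee_rot'],o['finger_gap'],robot.tcp_to_grasp)
for c in ['top','side']:
    s=robot.snapshot(c); cv2.imwrite(f'pics/{c}1.png',s['pixels'][:,:,::-1])
    np.savez(f'{c}1.npz',**{k:s[k] for k in ['pixels','z_map','fx','fy','cx','cy','R','t']})
    for n in ['cone','arch','roller','block','console','slider_top','mug','eraser','board']:
        for d in robot.recognise(n,s)[:4]: 
            X=np.array(d['point']);p=s['R']@X+s['t']
            print(c,n,round(d['conf'],2),X.round(3),(s['fx']*p[0]/p[2]+s['cx']).round(),(s['fy']*p[1]/p[2]+s['cy']).round())
E
```

```text
0.0 [0.21210211 0.61358709 0.23012979] [-1.79849180e+02  3.45081814e-03  1.60936456e+02] 1.004917844301151 0.0187
top cone 0.76 [0.485 0.209 0.041] 197.0 259.0
top arch 0.79 [0.589 0.067 0.07 ] 259.0 210.0
top arch 0.64 [0.769 0.06  0.063] 262.0 134.0
top roller 0.86 [0.462 0.077 0.076] 254.0 266.0
top block 0.57 [0.628 0.194 0.053] 204.0 196.0
top console 0.84 [ 0.484 -0.222  0.045] 389.0 256.0
top console 0.64 [ 0.214 -0.306  0.047] 434.0 380.0
top slider_top 0.77 [ 0.227 -0.334  0.075] 450.0 375.0
top slider_top 0.72 [ 0.497 -0.258  0.068] 406.0 249.0
top eraser 0.69 [ 0.744 -0.261  0.032] 399.0 147.0
top board 0.76 [0.541 0.137 0.006] 231.0 237.0
side cone 0.8 [0.483 0.209 0.042] 245.0 199.0
side cone 0.53 [0.587 0.063 0.06 ] 311.0 207.0
side arch 0.82 [0.589 0.058 0.06 ] 313.0 208.0
side arch 0.24 [ 0.74  -0.27   0.035] 451.0 261.0
side roller 0.89 [0.456 0.069 0.061] 269.0 231.0
side roller 0.33 [ 0.489 -0.262  0.069] 375.0 311.0
side block 0.95 [0.624 0.186 0.048] 292.0 178.0
side console 0.82 [ 0.474 -0.241  0.044] 362.0 314.0
side console 0.6 [ 0.203 -0.321  0.048] 289.0 422.0
side slider_top 0.69 [ 0.487 -0.262  0.074] 375.0 310.0
side slider_top 0.66 [ 0.217 -0.342  0.071] 302.0 421.0
side mug 0.7 [ 0.771 -0.113  0.07 ] 413.0 208.0
side eraser 0.68 [ 0.741 -0.272  0.033] 451.0 262.0
side board 0.95 [0.537 0.133 0.011] 280.0 214.0
```

View pics/top1.png

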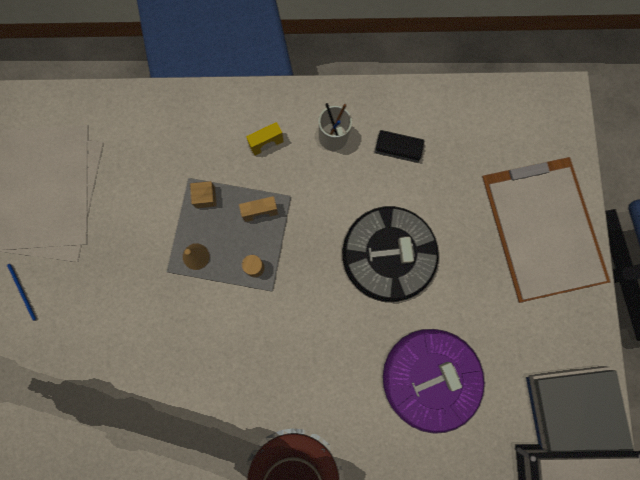

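View pics/side1.png

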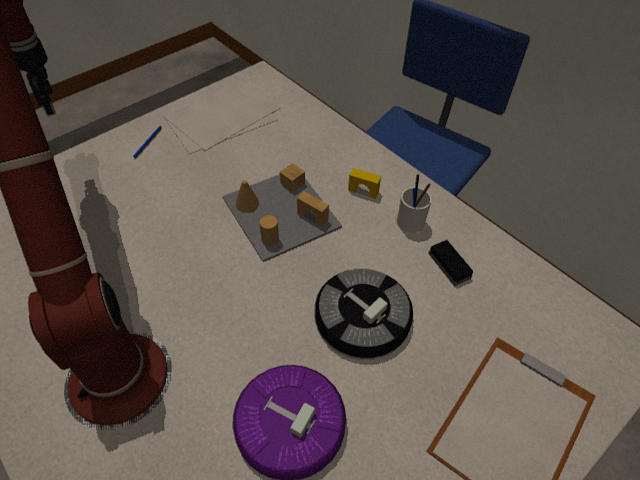

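Top view: cone at (195,256), arch at (258,208), cylinder at (252,265), block at (203,193). The black console is at (391,254) with its bar at (406,249), on the right, so it has to travel left in the picture. The purple console and the yellow arch are look-alikes. Next I'll fit the positions from depth.

```bash
python3 - <<'E'
import numpy as np,cv2
def cloud(c):
    s=np.load(f'{c}1.npz');z=s['z_map'].astype(float);v,u=np.mgrid[:480,:640]
    P=np.stack([(u-s['cx'])/s['fx']*z,(v-s['cy'])/s['fy']*z,z],-1)
    X=(P-s['t'])@s['R']; X[z==0]=np.nan; return X.reshape(-1,3),s['pixels'].reshape(-1,3)
for c in ['top','side']:
    X,C=cloud(c)
    def near(x,y,r,lo,hi):
        m=(np.hypot(X[:,0]-x,X[:,1]-y)<r)&(X[:,2]>lo)&(X[:,2]<hi); return X[m]
    for n,x,y,r,lo,hi in [('cone',.485,.209,.045,.07,.12),('conebody',.485,.209,.045,.02,.12),('arch',.589,.06,.06,.061,.08),('roller',.46,.072,.045,.072,.09),('block',.626,.19,.05,.047,.07),('bar',.495,-.26,.06,.062,.09),('stem/deck',.484,-.23,.12,.048,.056),('console',.484,-.23,.15,.035,.051),('mug',.78,-.11,.07,.08,.2)]:
        p=near(x,y,r,lo,hi)
        if len(p)<4: print(c,n,len(p));continue
        q=p[:,:2].astype(np.float32); R=cv2.minAreaRect(q*1000); e=cv2.minEnclosingCircle(q*1000)
        print(c,n,len(p),'mean',p.mean(0).round(4),'zmax',p[:,2].max().round(3),'rect',[np.round(a,1) for a in R],'circ',np.round(e[0],0),round(e[1],1))
        if n=='cone': print(p[np.argsort(-p[:,2])[:5]].round(3).tolist())
E
python3 - <<'E'
import cv2
a=cv2.imread('pics/top1.png')[195:310,330:450]
b=cv2.imread('pics/top1.png')[170:285,160:280]
cv2.imwrite('pics/crop.png',cv2.resize(cv2.hconcat([b,a]),None,fx=3.3,fy=3.3,interpolation=2))
E
```

```text
top cone 105 mean [0.4937 0.2147 0.0823] zmax 0.094 rect [array([494.5, 215.3]), array([19.3, 25.6]), np.float64(76.3)] circ [495. 217.] 13.0
[[0.489, 0.216, 0.094], [0.495, 0.214, 0.094], [0.497, 0.212, 0.094], [0.5, 0.221, 0.094], [0.5, 0.214, 0.093]]
top conebody 487 mean [0.4907 0.2104 0.0505] zmax 0.094 rect [array([494.2, 215.7]), array([56.1, 55.7]), np.float64(89.2)] circ [495. 216.] 29.0
top arch 494 mean [0.5976 0.0691 0.067 ] zmax 0.072 rect [array([598.2,  69.4]), array([31.5, 79.8]), np.float64(12.0)] circ [599.  70.] 41.6
top roller 310 mean [0.4661 0.0809 0.077 ] zmax 0.083 rect [array([466.2,  81. ]), array([42.7, 41.2]), np.float64(44.8)] circ [466.  81.] 21.8
top block 472 mean [0.636  0.1986 0.0522] zmax 0.059 rect [array([636.6, 199.3]), array([50.5, 50.5]), np.float64(4.6)] circ [636. 200.] 33.9
top bar 288 mean [ 0.4945 -0.2575  0.0703] zmax 0.076 rect [array([ 495. , -258.2]), array([55.8, 24.2]), np.float64(5.4)] circ [ 495. -258.] 28.8
top stem/deck 1002 mean [ 0.4923 -0.228   0.0492] zmax 0.055 rect [array([ 492. , -227.9]), array([196.1, 194.3]), np.float64
[... 1077 characters left out ...]
6 rect [array([634.2, 199.4]), array([54.7, 52.3]), np.float64(3.1)] circ [635. 199.] 32.6
side bar 277 mean [ 0.4913 -0.259   0.0704] zmax 0.076 rect [array([ 493.1, -258.2]), array([58.4, 24.4]), np.float64(7.3)] circ [ 493. -257.] 29.8
side stem/deck 889 mean [ 0.4848 -0.2298  0.0493] zmax 0.056 rect [array([ 489.9, -228.9]), array([194. , 195.5]), np.float64(2.5)] circ [ 490. -229.] 100.8
side console 5964 mean [ 0.4822 -0.2339  0.045 ] zmax 0.051 rect [array([ 486.9, -229.6]), array([210.2, 216.6]), np.float64(30.8)] circ [ 490. -229.] 109.5
side mug 451 mean [ 0.7809 -0.109   0.0997] zmax 0.15 rect [array([ 782.5, -106.9]), array([77.7, 74.2]), np.float64(44.6)] circ [ 781. -105.] 41.4
```

View pics/crop.png

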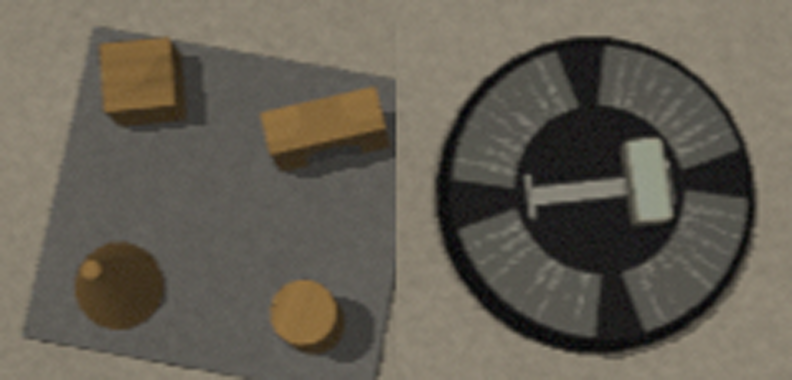

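Both cameras agree:

| Point | Position (m) |
|---|---|
| Cone tip | (0.493, 0.216, 0.093) |
| Arch top | (0.597, 0.070, 0.068) |
| Console centre | (0.491, -0.229), yaw about 6° |
| Bar | (0.494, -0.258), near the start end |

I'll travel high to the cone with the fingers shut and turn the tool to yaw 96 on the way.

Call:
play_rows --targets '[[[-2.5, -1.8, 0, 0, 0, 0.5], [-5, -3.6, 0, 0, 0, 1], [-7.5, -5.4, 0, 0, 0, 1.5], [-10, -7.2, 0, 0, 0, 2], [-12.5, -9, 0, 0, 0, 2.5], [-15, -10.8, 0, 0, 0, 3], [-17.5, -12.5, 0, 0, 0, 3.5], [-20, -14.2, 0, 0, 0, 4]]]' --gripper 0

```text
time_s: 1.8
tcp_pos: [0.3556, 0.4138, 0.2316]
ee_rot: [180.0, -0.0, 128.8]
wrist_force: [1.1, -0.1, -0.3]
finger_gap: 0.005
```

Call:
play_rows --targets '[[[-3.5, -0.2, 0, 0, 0, 0.6], [-7, -0.5, 0, 0, 0, 1.2], [-10.5, -0.7, 0, 0, 0, 1.8], [-14, -1, 0, 0, 0, 2.4], [-17.5, -1.2, 0, 0, 0, 3], [-21, -1.5, 0, 0, 0, 3.6], [-23, -1.6, 0, 0, 0, 4.1], [-24.1, -1.65, 0, 0, 0, 4.1]]]'

```text
time_s: 2.6
tcp_pos: [0.4947, 0.2141, 0.2317]
ee_rot: [180.0, -0.0, 95.8]
wrist_force: [-0.0, 0.6, -0.4]
finger_gap: -0.003
```

Call:
play_rows --targets '[[[0, 0, 0.2, 0, 0, 0], [0, 0, 0.2, 0, 0, 0]]]'

```text
time_s: 2.8
tcp_pos: [0.4938, 0.2155, 0.2292]
ee_rot: [-180.0, -0.1, 96.0]
wrist_force: [0.1, 0.5, 0.7]
finger_gap: 0.001
```

Over the cone. Going down to TCP z ≈ 0.121, about 28 mm above the tip.

Call:
play_rows --targets '[[[0, 0, 2, 0, 0, 0], [0, 0, 4, 0, 0, 0], [0, 0, 6, 0, 0, 0], [0, 0, 8, 0, 0, 0], [0, 0, 9.5, 0, 0, 0], [0, 0, 10.4, 0, 0, 0], [0, 0, 10.8, 0, 0, 0], [0, 0, 10.8, 0, 0, 0]]]'

```text
time_s: 3.6
tcp_pos: [0.4933, 0.2165, 0.121]
ee_rot: [-179.9, -0.1, 96.0]
wrist_force: [-0.0, 0.4, 0.1]
finger_gap: 0.001
```

Call:
play_rows --targets '[[[0, 0, 0, 0, 0, 0], [0, 0, 0, 0, 0, 0], [0, 0, 0, 0, 0, 0], [0, 0, 0, 0, 0, 0], [0, 0, 0, 0, 0, 0], [0, 0, 0, 0, 0, 0], [0, 0, 0, 0, 0, 0], [0, 0, 0, 0, 0, 0]]]'

```text
time_s: 4.4
tcp_pos: [0.4933, 0.2165, 0.121]
ee_rot: [-179.9, -0.1, 96.0]
wrist_force: [0.4, 0.0, 0.8]
finger_gap: -0.002
```

Run:
```python
from bench import robot
import cv2
s=robot.snapshot('side'); t=robot.snapshot('top')
a=s['pixels'][130:290,170:370,::-1]; b=t['pixels'][150:310,140:340,::-1]
cv2.imwrite('pics/hover1.png',cv2.resize(cv2.hconcat([a,b]),None,fx=2,fy=2)); print(robot.get_obs()['tcp_pos'])
```

```text
[0.49331573 0.21647177 0.1210066 ]
```

View pics/hover1.png

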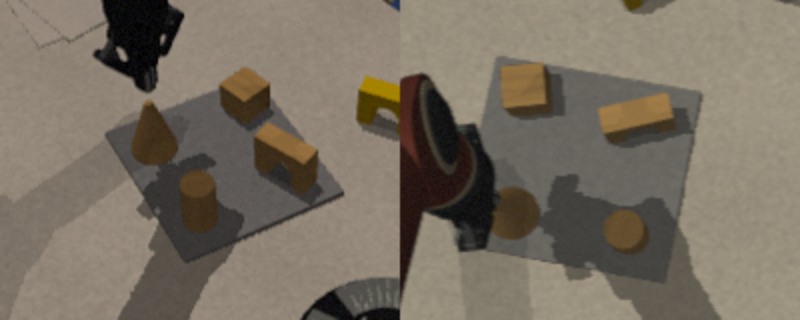

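Call:
play_rows --targets '[[[0, 0, 0, 0, 0, 0], [0, 0, 0, 0, 0, 0], [0, 0, 0, 0, 0, 0], [0, 0, 0, 0, 0, 0], [0, 0, 0, 0, 0, 0], [0, 0, 0, 0, 0, 0], [0, 0, 0, 0, 0, 0], [0, 0, 0, 0, 0, 0]]]'

```text
time_s: 5.3
tcp_pos: [0.4933, 0.2164, 0.121]
ee_rot: [-179.9, -0.1, 96.0]
wrist_force: [0.3, -0.3, -0.1]
finger_gap: 0.0
```

The side crop shows the fingertips at (148,88), straight above the cone tip at (150,100), with a gap between them. The cone hover lasted over 1.5 s. Rising and moving across to the arch.

Call:
play_rows --targets '[[[0, 0, -2, 0, 0, 0], [0, 0, -5, 0, 0, 0], [0, 0, -8, 0, 0, 0], [-3, 1.7, -10, 0, 0, 0], [-6, 3.4, -10, 0, 0, 0], [-9, 5.1, -10, 0, 0, 0], [-12, 6.8, -10, 0, 0, 0], [-14, 7.9, -10, 0, 0, 0]]]'

```text
time_s: 6.1
tcp_pos: [0.5879, 0.0823, 0.2208]
ee_rot: [-180.0, 0.0, 95.9]
wrist_force: [-0.4, 0.5, 0.3]
finger_gap: -0.004
```

Call:
play_rows --targets '[[[-1.5, 0.8, 0, 0, 0, 0], [-1.5, 0.8, 0, 0, 0, 0]]]'

```text
time_s: 6.3
tcp_pos: [0.5984, 0.064, 0.2208]
ee_rot: [180.0, 0.2, 95.5]
wrist_force: [0.3, 0.1, 0.1]
finger_gap: -0.001
```

Call:
play_rows --targets '[[[0.5, 0, 2, 0, 0, 0], [0.6, 0, 4, 0, 0, 0], [0.6, 0, 6, 0, 0, 0], [0.6, 0, 8, 0, 0, 0], [0.6, 0, 10, 0, 0, 0], [0.6, 0, 11.5, 0, 0, 0], [0.6, 0, 12.3, 0, 0, 0], [0.6, 0, 12.3, 0, 0, 0]]]'

```text
time_s: 7.1
tcp_pos: [0.5967, 0.0708, 0.0967]
ee_rot: [-179.9, 0.1, 95.6]
wrist_force: [0.4, -0.7, -0.5]
finger_gap: -0.001
```

Call:
play_rows --targets '[[[0, 0, 0, 0, 0, 0], [0, 0, 0, 0, 0, 0], [0, 0, 0, 0, 0, 0], [0, 0, 0, 0, 0, 0], [0, 0, 0, 0, 0, 0], [0, 0, 0, 0, 0, 0], [0, 0, 0, 0, 0, 0], [0, 0, 0, 0, 0, 0]]]'

```text
time_s: 7.9
tcp_pos: [0.5967, 0.0708, 0.0968]
ee_rot: [-179.9, 0.1, 95.6]
wrist_force: [0.5, 1.1, -0.1]
finger_gap: -0.003
```

Call:
play_rows --targets '[[[0, 0, 0, 0, 0, 0], [0, 0, 0, 0, 0, 0], [0, 0, 0, 0, 0, 0], [0, 0, 0, 0, 0, 0], [0, 0, 0, 0, 0, 0], [0, 0, 0, 0, 0, 0], [0, 0, 0, 0, 0, 0], [0, 0, 0, 0, 0, 0]]]'

```text
time_s: 8.7
tcp_pos: [0.5967, 0.0708, 0.0968]
ee_rot: [-179.9, 0.1, 95.6]
wrist_force: [-0.3, -0.4, -0.4]
finger_gap: 0.002
```

Run:
```python
from bench import robot
import cv2
s=robot.snapshot('side'); t=robot.snapshot('top')
a=s['pixels'][130:290,200:400,::-1]; b=t['pixels'][130:290,160:360,::-1]
cv2.imwrite('pics/hover2.png',cv2.resize(cv2.hconcat([a,b]),None,fx=2,fy=2))
```

```text
(no output)
```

View pics/hover2.png

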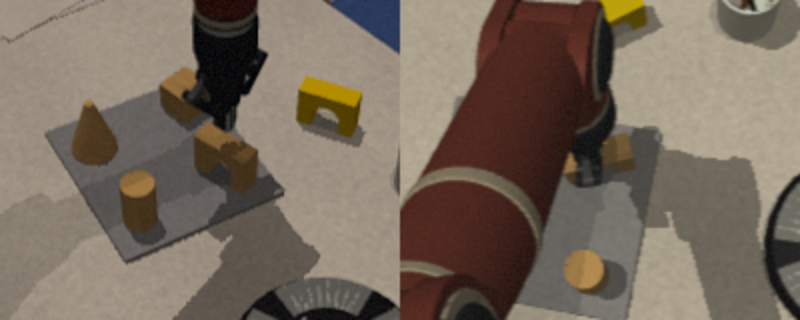

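The fingertips were just above the middle of the arch top for about 1.7 s. Rising and moving across to the -y side of the slide bar.

Call:
play_rows --targets '[[[0, 0, -2, 0, 0, 0], [0, 0, -5, 0, 0, 0], [0, 0, -8, 0, 0, 0], [-3.5, -1.3, -11, 0, 0, 0], [-7, -2.7, -11, 0, 0, 0], [-10.5, -4, -11, 0, 0, 0], [-14, -5.3, -11, 0, 0, 0], [-17.5, -6.7, -11, 0, 0, 0]]]'

```text
time_s: 9.6
tcp_pos: [0.5469, -0.1109, 0.2076]
ee_rot: [-179.9, 0.2, 95.6]
wrist_force: [-0.6, -0.1, -1.0]
finger_gap: 0.0
```

Call:
play_rows --targets '[[[-3.5, -1.3, 0, 0, 0, 0], [-7, -2.7, 0, 0, 0, 0], [-10.5, -4, 0, 0, 0, 0], [-14, -5.3, 0, 0, 0, 0], [-16.5, -6.3, 0, 0, 0, 0], [-17.7, -6.7, 0, 0, 0, 0], [-17.7, -6.7, 0, 0, 0, 0]]]'

```text
time_s: 10.3
tcp_pos: [0.4967, -0.2955, 0.2083]
ee_rot: [-179.9, 0.2, 95.4]
wrist_force: [-0.3, -0.3, 0.0]
finger_gap: -0.0
```

Run:
```python
from bench import robot
print(robot.get_obs()['tcp_pos'],robot.get_obs()['ee_rot'])
```

```text
[ 0.49665837 -0.29552748  0.20829135] [-179.87271818    0.20429025   95.40163949]
```

Call:
play_rows --targets '[[[0, 0, 2.5, 0, 0, 0], [0, 0, 5, 0, 0, 0], [0, 0, 7.5, 0, 0, 0], [0, 0, 10, 0, 0, 0], [0, 0, 12, 0, 0, 0], [0, 0, 13.5, 0, 0, 0], [0, 0, 14.5, 0, 0, 0], [0, 0, 15.1, 0, 0, 0]]]'

```text
time_s: 11.1
tcp_pos: [0.4971, -0.294, 0.0564]
ee_rot: [-179.9, 0.1, 95.5]
wrist_force: [0.3, 0.3, -0.7]
finger_gap: -0.001
```

Call:
play_rows --targets '[[[0, 0, 0, 0, 0, 0]]]'

```text
time_s: 11.2
tcp_pos: [0.4973, -0.2931, 0.0561]
ee_rot: [-179.8, 0.0, 95.6]
wrist_force: [0.3, -0.2, 0.3]
finger_gap: -0.0
```

Call:
play_rows --targets '[[[0.8, 0, 0, 0, 0, 0], [1.6, 0, 0, 0, 0, 0], [2.4, 0, 0, 0, 0, 0], [3.2, 0, 0, 0, 0, 0], [4, 0, 0, 0, 0, 0], [4.8, 0, 0, 0, 0, 0], [5.6, 0, 0, 0, 0, 0], [6, 0, 0, 0, 0, 0]]]'

```text
time_s: 12.0
tcp_pos: [0.4917, -0.2322, 0.0562]
ee_rot: [-179.9, 0.0, 95.7]
wrist_force: [1.2, -1.1, 0.8]
finger_gap: 0.001
```

Call:
play_rows --targets '[[[0.3, 0, 0, 0, 0, 0], [0.6, 0, 0, 0, 0, 0], [0.8, 0, 0, 0, 0, 0], [0.8, 0, 0, 0, 0, 0]]]'

```text
time_s: 12.4
tcp_pos: [0.4907, -0.2238, 0.0561]
ee_rot: [-179.8, -0.0, 95.7]
wrist_force: [0.8, -1.3, 0.6]
finger_gap: -0.002
```

Run:
```python
from bench import robot
import cv2
s=robot.snapshot('side'); t=robot.snapshot('top')
a=s['pixels'][240:400,270:470,::-1]; b=t['pixels'][170:330,290:490,::-1]
cv2.imwrite('pics/push1.png',cv2.resize(cv2.hconcat([a,b]),None,fx=2,fy=2)); o=robot.get_obs();print(o['tcp_pos'],o['wrist_force'])
```

```text
[ 0.49029285 -0.22383031  0.05588751] [ 0.92724644 -0.63180447  0.75758474]
```

View pics/push1.png

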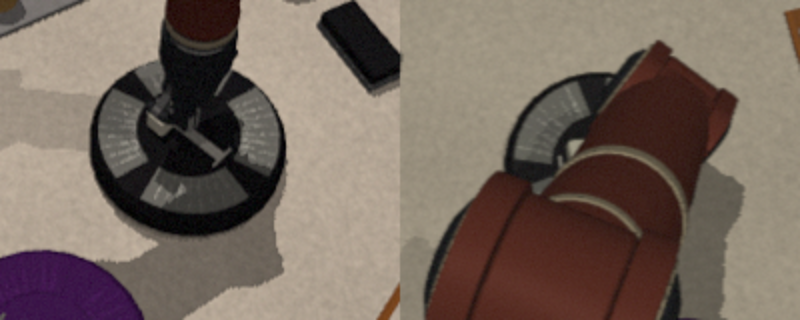

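The bar is being pushed toward the other end and the force is still low, so it hasn't reached the stop. I'll continue in small steps and watch the force.

Call:
play_rows --targets '[[[0.1, 0, 0, 0, 0, 0], [0.2, 0, 0, 0, 0, 0], [0.3, 0, 0, 0, 0, 0], [0.3, 0, 0, 0, 0, 0]]]'

```text
time_s: 12.9
tcp_pos: [0.49, -0.2209, 0.0559]
ee_rot: [-179.8, -0.0, 95.7]
wrist_force: [1.8, -2.3, 1.1]
finger_gap: 0.004
```

Call:
play_rows --targets '[[[0.1, 0, 0, 0, 0, 0], [0.2, 0, 0, 0, 0, 0], [0.3, 0, 0, 0, 0, 0], [0.3, 0, 0, 0, 0, 0]]]'

```text
time_s: 13.3
tcp_pos: [0.49, -0.2208, 0.056]
ee_rot: [-179.9, 0.2, 95.6]
wrist_force: [1.7, -6.8, -1.8]
finger_gap: 0.0
```

The tool has stopped advancing and the force is rising, so the bar is on the hard stop. Backing off and rising.

Call:
play_rows --targets '[[[0.1, 0, 0, 0, 0, 0], [0.1, 0, 0, 0, 0, 0], [-1, 0, 0, 0, 0, 0], [-2.5, 0, 0, 0, 0, 0], [-3, 0, -2, 0, 0, 0], [-3, 0, -5, 0, 0, 0], [-3, 0, -9, 0, 0, 0], [-3, 0, -13, 0, 0, 0]]]'

```text
time_s: 14.1
tcp_pos: [0.492, -0.2499, 0.1869]
ee_rot: [-179.7, 0.1, 95.5]
wrist_force: [1.2, -0.2, -0.3]
finger_gap: -0.001
```

Call:
play_rows --targets '[[[-4, 0, -2, 0, 0, 0], [-8, 0, -2, 0, 0, 0], [-12, 0, -2, 0, 0, 0], [-16, 0, -2, 0, 0, 0], [-18, 0, -2, 0, 0, 0], [-18, 0, -2, 0, 0, 0], [-18, 0, -2, 0, 0, 0]]]'

```text
time_s: 14.8
tcp_pos: [0.5088, -0.4283, 0.2064]
ee_rot: [-179.6, -0.1, 95.5]
wrist_force: [-0.2, 0.8, -0.1]
finger_gap: 0.0
```

Run:
```python
from bench import robot
import cv2,numpy as np
for c in ['top','side']:
    s=robot.snapshot(c); cv2.imwrite(f'pics/{c}_end.png',s['pixels'][:,:,::-1])
    z=s['z_map'].astype(float);v,u=np.mgrid[:480,:640]
    P=np.stack([(u-s['cx'])/s['fx']*z,(v-s['cy'])/s['fy']*z,z],-1)
    X=((P-s['t'])@s['R'])[z>0]
    for n,x,y,r,lo,hi in [('cone',.485,.209,.045,.07,.12),('arch',.589,.06,.06,.061,.08),('roller',.46,.072,.045,.072,.09),('block',.626,.19,.05,.047,.07),('bar',.49,-.2,.06,.062,.09),('mug',.78,-.11,.07,.08,.2)]:
        p=X[(np.hypot(X[:,0]-x,X[:,1]-y)<r)&(X[:,2]>lo)&(X[:,2]<hi)]
        if len(p)>3: print(c,n,len(p),cv2.minAreaRect((p[:,:2]*1000).astype(np.float32)))
    print(c,[d['point'] for d in robot.recognise('eraser',s)])
print(robot.get_obs()['tcp_pos'],robot.get_obs()['wrist_force'])
```

```text
top cone 101 ((494.08990478515625, 215.92831420898438), (18.71036720275879, 24.370546340942383), 73.31682586669922)
top arch 487 ((598.1241455078125, 69.41017150878906), (30.586191177368164, 80.06444549560547), 12.453670501708984)
top roller 315 ((466.2438659667969, 81.04240417480469), (42.533878326416016, 41.184410095214844), 44.444610595703125)
top block 473 ((636.5467529296875, 199.25172424316406), (50.864044189453125, 50.81455993652344), 5.954154014587402)
top bar 285 ((489.73956298828125, -199.12489318847656), (55.93273162841797, 24.911813735961914), 5.560935020446777)
top mug 439 ((784.2160034179688, -107.21675109863281), (74.76394653320312, 74.66893005371094), 57.03508377075195)
top [[0.7452, -0.262, 0.0361]]
side cone 81 ((492.6600646972656, 214.05560302734375), (20.268648147583008, 24.522052764892578), 81.6191635131836)
side arch 326 ((596.1594848632812, 69.68077087402344), (34.5012092590332, 82.16632080078125), 11.76828384399414)
side roller 208 ((464.61492919921875, 81.20225524902344), (43.26131057739258, 41.42740249633789), 31.160852432250977)
side block 263 ((634.9129028320312, 200.46896362304688), (54.45219039916992, 54.14731979370117), 4.630578517913818)
side bar 266 ((487.1064453125, -198.05136108398438), (56.93959426879883, 26.341426849365234), 5.581862926483154)
side mug 192 ((767.096923828125, -111.0611572265625), (45.12660217285156, 74.11420440673828), 10.264199256896973)
side [[0.7399, -0.2494, 0.0328]]
[ 0.5101224  -0.42705012  0.20726584] [ 0.27600515 -0.5011123   0.05758733]
```

View pics/side_end.png

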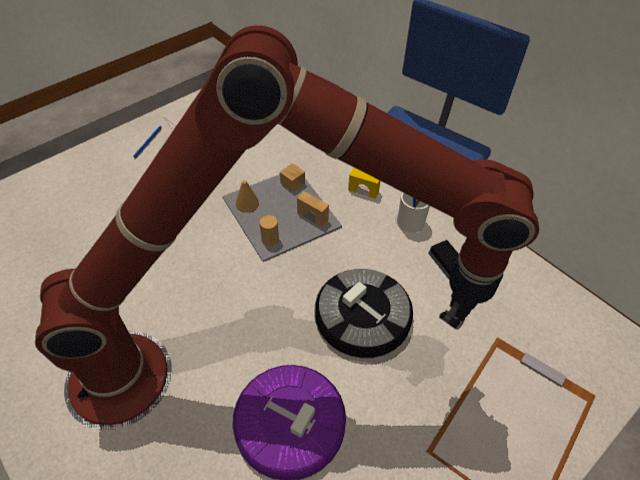

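The bar is at the far end: it moved 59 mm, to 30 mm past the console's centre. The pieces haven't moved and the arm is clear, so I'm handing in.

```bash
python3 -c "
from bench import robot
print(robot.finish_job())"
```

```text
the job is handed in; nothing more can be done
None
```

The job is done and handed in after about 15 s of robot time. The hand-in gives no verdict, so the checks below are my own.

- **Pointing:** with the fingers shut, I held the fingertips about 28 mm above the cone tip for more than 1.5 s. I then held them about 29 mm above the arch top for about 1.6 s. Between stops I travelled at a fingertip height of about 0.21–0.22 m.
- **Slide bar:** I pushed it from its start side until it stopped advancing and the force rose to about 7 N. The top camera shows it moved 59 mm and ended 30 mm past the console's centre, so it is at the far end. The arm then backed off and moved clear.
- **Other objects:** the top camera shows all four wooden pieces and the mug within about 1 mm of where they started, and the eraser within its measuring noise.
- **Disagreements:** in the last side picture the arm partly hid the mug and eraser. Their side-camera positions came out about 15–23 mm off, while the top camera showed both unmoved. I went with the top camera.

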